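# Sort the rattling drive housings

## Robot

A 6-joint arm with a two-finger parallel gripper is mounted at the origin on the work surface. World frame = base frame: x ahead of the robot, y to its left, z up, the work surface at z = 0. Lengths are in m, angles in rad, forces in N, time in s.
With the tool pointing down it reaches from about 0.275 to 1 m from the base axis. Payload 8.4 kg.
Tool frame: the origin (TCP) lies on the centre line of the jaws, within the pads' length; the fingertips stand 17 mm ahead of it and the grasp point (between the pads) lies 2 mm behind it (bot.tcp_to_tips is the z of the fingertips in the tool frame, in m); z points along the fingers, y is the line along which they close (so a half turn about z gives the same grasp; the last joint's range is limited). The gripper opens to 85 mm and grips with 20 to 120 N. Pads are 22 mm wide; open, the fingers measure 114 mm over their backs; the gripper's body (76 mm by 85 mm) begins 54 mm behind the grasp point. The pads swing forward as they close: fully open they stand 13 mm farther back than shut.
Start: joints at [1.141, 0.353, 1.633, -0, 1.155, -0.002], TCP at [0.259, 0.569, 0.248] pointing down, gripper open.
Joint ranges: [-2.63, 2.63], [-0.92, 2.1], [0.06, 2.66], [-1.3, 4.44], [0, 2.69], [-3.02, 3.02]. Speed limits (rad/s): [2.22, 2.22, 2.79, 3.14, 3.14, 3.14].

## Interface

Orientations are given as a unit quaternion [x, y, z, w].
In Python, from workcell import bot, hand, kinematics, get_obs, vision, hand_in gives the robot as it stands. The module is installed in compiled form; this text tells all that it offers. Calls block until the motion is done:
- bot.reach(position, orientation): joint-space move of the TCP to a pose.
- bot.servo_line(position, ori=None, velocity=0.15): straight line of the TCP; ori=None keeps the orientation; velocity is the mean speed in m/s.
- bot.goto_joints(angles): joint-space move.
- hand.move_gripper(opening, strength=None): finger opening in m; strength is the grip in N (None keeps the last); returns when the fingers have stopped.
- bot.dwell(seconds).
- kinematics.solve_ik(position, orientation): joint angles nearest the present ones, or None.
- get_obs(): the state.
- vision.read_camera(name): name is "scene" or "top"; returns a dict with "frame" (400x640x3 uint8, red, green, blue), "intrinsics" (3x3 intrinsics, pixels), "view" (4x4, takes a point from world to camera coordinates). Camera axes: x right, y down, z forward; pixel columns grow to the right and rows downward; lengths in m; the calibration is good to about 2 mm. A picture is of the moment at which its call begins. There is no depth.
A pose or a line that the arm cannot do raises bot.IKError and nothing moves.
- hand_in(): hands the job in; it is judged then, once.
The state is a dict: "time_s": time; "joint_pos": joint angles; "joint_vel": joint speeds; "joint_efforts": joint torques, N m; "position": TCP position; "orientation": TCP orientation; "wrist_force": force on the tool from outside, world axes, zero at the start; "ft_torque": the same for the moment, N m; "gripper_width": finger opening in m; "grip_force": force on a finger pad.
Only numpy, scipy, OpenCV 4.12 (cv2) and the standard library are available. Lean on these libraries where they do the work, as an engineer would, in place of code of your own. Each camera call takes 0.05 s, during which the arm holds its last target. There are 200 camera calls.

## Task

Sort the three sealed drive housings: one or two of them have a steel ball rolling loose inside, which you can feel by picking a housing up and tilting it (looks and weight do not tell). Set each rattler down flat, lid up, in the red tray and each solid one in the green tray, without dropping any, and leave the paint tin, jar and hammer where they are.

Things in the scene. Friction and masses are not known exactly. Their poses are not given: they have to be found in the camera images.
- housing_1: Sealed aluminium drive housing: a closed box 130 mm long (its x), 54 mm wide (its y), 50 mm high, black end bands, yellow plate on the lid. Origin: centre of the underside, z up through the lid. Lid up at the start. All three look alike and weigh 0.4 to 0.6 kg with their contents, at random, no clue to what is inside. Each holds a 130 g steel piece in its middle at the start.
- housing_2: Housing like housing_1, same size and axes. In a solid housing the inner steel piece is held in the middle, with under 2 mm of play. In a rattler it is a loose 31 mm ball that rolls along the housing's length when an end is tipped down 10 degrees or more, 45 mm either way from the middle, shifts the balance by about 0.055 N m to the low end and mostly stays there when levelled gently.
- housing_3: Housing like housing_1, same size and axes. Any of the three may be a rattler or solid.
- red_tray: Red shallow sheet-metal tray, fixed to the bench, 168 mm along its x, 228 mm along its y; inside 160 by 220 mm, floor 3 mm thick, rim 12 mm high. Origin: centre of the underside. Two housings lie side by side in it, lengthwise along the tray's x, with centres 55 mm either side of its middle. For rattlers.
- green_tray: Green shallow sheet-metal tray, fixed to the bench, 168 mm along its x, 228 mm along its y; inside 160 by 220 mm, floor 3 mm thick, rim 12 mm high. Origin: centre of the underside. Two housings lie side by side in it, lengthwise along the tray's x, with centres 55 mm either side of its middle. For solid housings. The trays stand one to the robot's left, one to its right, either way round.
- case: Closed yellow plastic tool case, 100 x 160 x 70 mm high, fixed on the far side of the bench; not part of the job. Origin: centre of the underside.
- paint_tin: Bystander: upright paint tin, 80 mm across, 90 mm high. Origin: centre of the underside.
- jar: Bystander: upright jar with green cap, 60 mm across, 85 mm high. Origin: centre of the underside.
- hammer: Bystander: hammer lying on the bench, 26 cm long, wooden handle to its -x, steel head at its +x end. Origin: under the middle of its length.
Not all that is in view belongs to the job. What is shaped like the housing_2 but purple is not meant. What is shaped like the housing_3 but purple is not meant.

How it is judged:
By the outcome, as a careful person would: the job done as asked, in the order asked, and still so for the second after the job is handed in, with the robot touching nothing.
It also fails if it takes over 72 s, if anything falls off the work surface, if the arm or the gripper's body presses on something with over 40 N, if the wrist force passes 120 N, or if a joint passes its speed limit or range.

## Working session

There is one attempt and no reset: what is moved stays moved. The work goes in short steps, each a Python script; the robot and the scene stay as the last script left them, time stands still between calls to the robot, and variables do not carry over. Pictures are saved under pics/ and viewed, at most 10 in all, crops included, and the job is handed in when it is done.

```bash
mkdir -p pics; ls
python3 - <<'E'
from workcell import bot, hand, kinematics, get_obs, vision
import cv2,numpy as np
for n in ("scene","top"):
    r=vision.read_camera(n); cv2.imwrite(f"pics/{n}0.png",r["frame"][:,:,::-1])
    np.savez(f"{n}.npz",f=r["frame"],K=r["intrinsics"],V=r["view"]); print(n,r["intrinsics"].tolist(),np.round(r["view"],3).tolist())
o=get_obs();print(o)
E
```

```text
pics
scene [[376.2862912436026, 0.0, 319.7504316862655], [0.0, 376.2862912436026, 195.48417034588581], [0.0, 0.0, 1.0]] [[-0.174, 0.985, -0.003, 0.106], [0.691, 0.12, -0.712, -0.365], [-0.701, -0.126, -0.702, 1.43], [0.0, 0.0, 0.0, 1.0]]
top [[446.11518224250597, 0.0, 326.67694729349546], [0.0, 446.11518224250597, 196.07504981097023], [0.0, 0.0, 1.0]] [[0.015, -1.0, -0.011, -0.004], [-0.994, -0.013, -0.108, 0.565], [0.108, 0.012, -0.994, 1.166], [0.0, 0.0, 0.0, 1.0]]
{'time_s': 0.1, 'joint_pos': array([ 1.14058584e+00,  3.53574677e-01,  1.63404723e+00,  1.14256806e-05,
        1.15518832e+00, -2.43595587e-03]), 'joint_vel': array([ 0.0010967 , -0.00108683, -0.00133353,  0.00146722, -0.00245931,
       -0.00038539]), 'joint_efforts': array([-4.05626270e-04, -6.06355619e+01, -3.42821324e+01, -4.87192324e-05,
        3.92597169e-03,  7.31699902e-05]), 'position': array([0.25913192, 0.56831511, 0.24764473]), 'orientation': array([ 2.12262398e-01,  9.77212517e-01, -5.93475380e-04, -1.35773092e-04]), 'wrist_force': array([-0.42012224, -0.08571444,  0.12639539]), 'ft_torque': array([ 0.00366469, -0.01405219,  0.0164587 ]), 'grip_force': 0.0, 'gripper_width': 0.0857120104566081}
```

View pics/scene0.png

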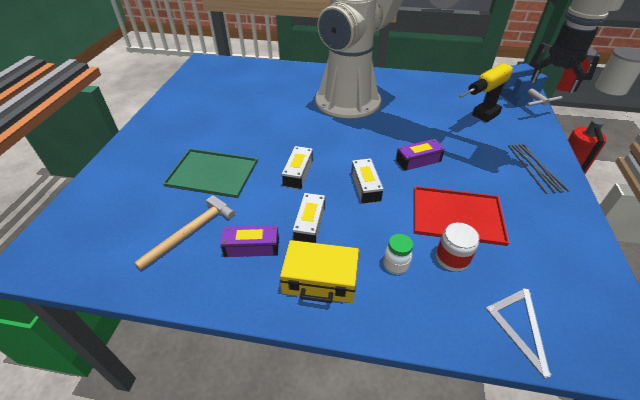

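View pics/top0.png

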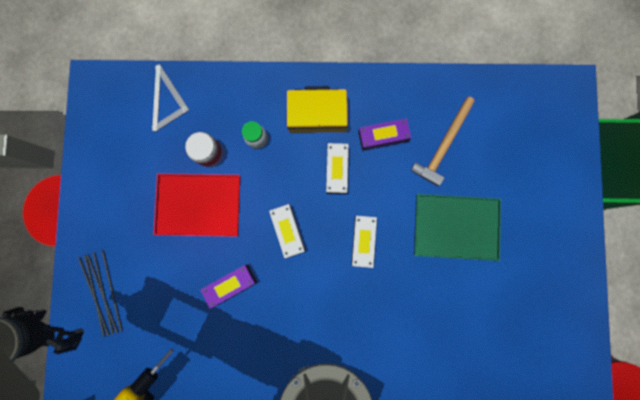

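The scene view shows three white housings with yellow plates at (297,167), (367,180) and (309,217). The red tray is at (460,215), to the robot's right, and the green tray is at (210,172). The top view shows these candidates:
- White at (338,168), (287,231) and (365,242). These fit "aluminium, yellow plate".
- Purple at (229,286) and (385,133). These are the decoys and are excluded.

Next I'll measure them and confirm in a crop.

```bash
cat > loc.py <<'E'
import cv2,numpy as np
def ray(uv,K,V,z):
    uv=np.atleast_2d(uv).astype(float); R,t=V[:3,:3],V[:3,3]; c=-R.T@t
    d=(np.c_[uv,np.ones(len(uv))]@np.linalg.inv(K).T)@R
    return (c+d*((z-c[2])/d[:,2])[:,None])[:,:2]
def rects(mask,K,V,z,amin):
    out=[]
    for c in cv2.findContours(mask,cv2.RETR_EXTERNAL,cv2.CHAIN_APPROX_NONE)[0]:
        if cv2.contourArea(c)<amin: continue
        p=ray(c[:,0,:],K,V,z); (x,y),(w,h),a=cv2.minAreaRect((p*1000).astype(np.float32))
        if w<h: w,h,a=h,w,a+90
        a=(a+90)%180-90
        m=cv2.moments(c); uv=(m['m10']/m['m00'],m['m01']/m['m00'])
        out.append((np.round(uv),np.round([x,y],1),np.round([w,h],1),round(a,1),np.round(ray(uv,K,V,z)[0]*1000,1)))
    return out
def masks(f):
    hsv=cv2.cvtColor(f,cv2.COLOR_RGB2HSV);r=lambda a,b:cv2.inRange(hsv,a,b)
    lid=r((0,0,130),(179,70,255))|r((20,120,120),(35,255,255))
    return dict(lid=lid,plate=r((20,120,120),(35,255,255)),red=r((0,150,90),(5,255,255))|r((175,150,90),(179,255,255)),
      green=r((60,80,30),(90,255,200)))
E
python3 - <<'E'
from loc import *
for n in("top","scene"):
    d=np.load(n+".npz");K,V=d["K"],d["V"];m=masks(d["f"])
    for k,z,a in(("lid",.05,500),("plate",.05,100),("red",.012,2000),("green",.012,2000)):
        for r in rects(m[k],K,V,z,a if n=="top" else a*.6):
            if abs(r[1]).max()<900 and r[1][0]>150: print(n,k,*r)
d=np.load("top.npz")["f"];c=cv2.resize(d[110:320,140:420],None,fx=2.8,fy=2.8,interpolation=cv2.INTER_CUBIC);cv2.imwrite("pics/crop.png",c[:,:,::-1])
E
```

```text
top lid [364. 241.] [446.  -95.1] [131.2  57.1] -4.1 [445.6 -95.1]
top lid [623. 281.] [ 349.4 -755.4] [402.9  90.5] -3.5 [ 354.  -761.1]
top lid [286. 231.] [470.1 108.2] [131.4  55.6] 19.7 [469.8 108.2]
top lid [337. 168.] [640.1 -22.7] [131.7  56.5] -0.7 [639.4 -22.6]
top lid [199. 146.] [693.4 346.9] [76.8 72.7] 2.4 [693.2 347.3]
top lid [317. 108.] [802.3  35.5] [163.7 101.7] -88.0 [802.1  34.9]
top lid [166. 101.] [827. 432.] [182.   92.9] 0.4 [817.1 444.7]
top plate [227. 286.] [324.1 259. ] [59.6 27.6] -60.2 [324.3 258.8]
top plate [364. 241.] [446.1 -95.6] [58.8 26.8] -4.2 [446.1 -95.4]
top plate [286. 231.] [470.5 108.7] [58.2 26.5] 19.8 [470.4 108.6]
top plate [337. 167.] [639.7 -22.4] [56.5 26.6] 0.7 [640.2 -21.8]
top plate [385. 132.] [ 736.9 -149.1] [60.3 27.8] -77.8 [ 736.9 -149.1]
top plate [316. 108.] [802.3  34.3] [161.4 101.7] -88.0 [801.9  35. ]
top red [197. 205.] [539.2 358. ] [225.4 163.1] 89.8 [538.4 357.5]
top green [457. 227.] [ 488.5 -349.2] [225.9 164.4] 87.3 [ 487.6 -349.4]
top green [620. 161.] [ 675.6 -798.5] [262.  110.8] -0.1 [ 674.7 -796. ]
scene lid
[... 767 characters left out ...]
[307. 291.] [864.8  17.5] [114.2  23.8] -88.6 [863.9  17.9]
scene plate [321. 264.] [790.5  33.4] [163.3 110.4] -88.8 [793.2  34.6]
scene plate [249. 234.] [ 737.5 -148.3] [60.9 28.4] -76.7 [ 737.9 -148.7]
scene plate [309. 212.] [641.2 -21.1] [61.5 28.4] -1.0 [642.3 -21.1]
scene plate [367. 174.] [471.  109.4] [60.8 27.2] 20.0 [472.1 109.6]
scene plate [297. 160.] [446.6 -94.2] [61.2 27.9] -4.9 [447.9 -94.5]
scene plate [421. 148.] [324.5 260.1] [59.  27.9] -59.2 [324.7 259.6]
scene red [459. 213.] [545.4 360.9] [225.5 176.8] 89.9 [544.3 362.5]
scene green [211. 173.] [ 495.2 -346.9] [231.6 176.6] 87.4 [ 501.5 -344.8]
scene green [ 74. 133.] [ 338.1 -879.4] [506.  286.6] 0.6 [ 390.  -872.8]
```

View pics/crop.png

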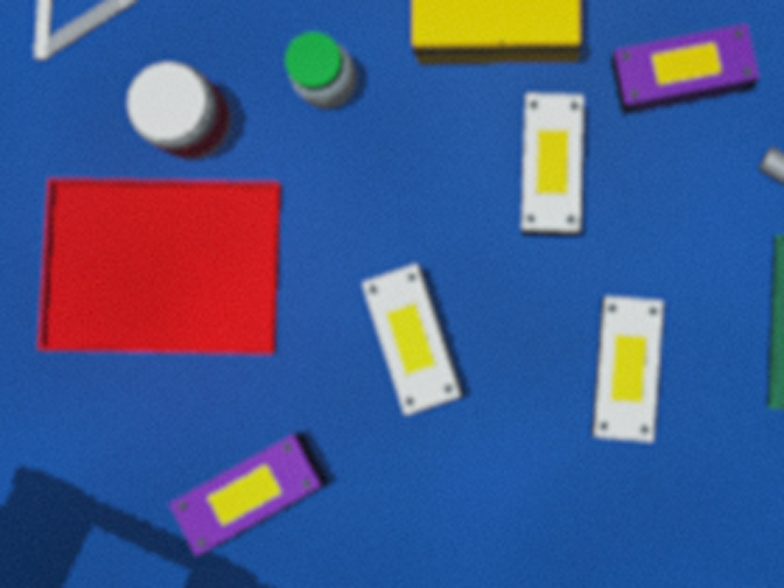

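The crop confirms it: the three white housings (crop (552,162), (411,338), (629,368)) are the real ones and the purple pair are decoys. The lid rectangles measure about 131x56 mm at z=50 mm, which matches the given size. I'll pick and tilt-test the first one.

```bash
cat > job.py <<'E'
from workcell import bot, hand, kinematics, get_obs, vision, hand_in
import numpy as np
from scipy.spatial.transform import Rotation as Rn
H={1:(.446,-.0952,-4.1),2:(.4702,.1084,19.8),3:(.640,-.0225,-.3)}
T={'red':(.539,.358,-.2),'green':(.488,-.3493,-2.7)}
G=.034
def down(deg,tilt=0):
    a=np.radians(deg); R=np.array([[np.cos(a),np.sin(a),0],[np.sin(a),-np.cos(a),0],[0,0,-1.]])
    ax=[-np.sin(a),np.cos(a),0]               # horizontal axis across the housing
    return (Rn.from_rotvec(np.radians(tilt)*np.array(ax))*Rn.from_matrix(R)).as_quat()
def best(p,deg):
    c=[(abs(q[5]),d) for d in(deg,deg+180) if (q:=kinematics.solve_ik(p,down(d))) is not None]
    return min(c)[1]
def feel(deg,n=10):
    m=[]; f=[]
    for _ in range(n): bot.dwell(.03); o=get_obs(); m.append(o['ft_torque']); f.append(o['wrist_force'])
    a=np.radians(deg); return np.mean(m,0)@[-np.sin(a),np.cos(a),0],np.mean(f,0)[2]
def pick_test(i):
    x,y,h=H[i]; d=best([x,y,.2],h)
    bot.reach([x,y,.16],down(d)); bot.servo_line([x,y,G],velocity=.12)
    hand.move_gripper(.03,90); o=get_obs(); print('grip',o['gripper_width'],o['grip_force'],o['position'])
    bot.servo_line([x,y,.17],velocity=.15); p=[x,y,.17]; out=[feel(d)]
    for t in(20,-20):
        bot.servo_line(p,down(d,t)) if 0 else bot.reach(p,down(d,t)); bot.dwell(.6); out.append(feel(d,4))
        bot.reach(p,down(d)); bot.dwell(.3); out.append(feel(d))
    print('level,+20,level,-20,level (moment,Fz):',np.round(out,4).tolist(),'t',get_obs()['time_s'],'w',get_obs()['gripper_width'])
def place(tray,s):
    cx,cy,h=T[tray]; a=np.radians(h); x,y=cx-np.sin(a)*.055*s,cy+np.cos(a)*.055*s
    d=best([x,y,.17],h); bot.reach([x,y,.17],down(d)); bot.servo_line([x,y,.06],velocity=.15)
    bot.servo_line([x,y,G+.006],velocity=.05); f0=feel(d,4)[1]; z=G+.006
    while z>G-.003:
        z-=.001; bot.servo_line([x,y,z],velocity=.03); f=feel(d,2)[1]
        if f-f0>2: break
    hand.move_gripper(.066); bot.dwell(.1); bot.servo_line([x,y,.17],velocity=.2)
    print('placed z',z,'df',f-f0,'t',get_obs()['time_s'])
E
python3 -c "
from job import *
pick_test(1)"
```

```text
grip 0.052570428608293134 94.44154858589172 [ 0.44638996 -0.09520784  0.03487672]
level,+20,level,-20,level (moment,Fz): [[0.0178, -4.6448], [-0.3924, -4.7214], [0.0444, -4.5918], [0.0524, -4.7629], [-0.0731, -4.2662]] t 10.1917 w 0.05255366783683214
```

Moment after levelling: +0.044 N m after the + tilt and -0.073 after the - tilt. The difference of 0.117 is about 2×0.055 with the right sign, so housing_1 is a rattler and goes in the red tray.

```bash
python3 -c "
from job import *
place('red',1)
pick_test(2)"
```

```text
placed z 0.037 df 9.579226558630985 t 15.925
grip 0.05253737314024891 95.17901301383972 [0.47072129 0.10864789 0.03509866]
level,+20,level,-20,level (moment,Fz): [[0.0033, -5.0561], [-0.323, -5.1371], [0.0419, -5.0693], [0.512, -4.8226], [-0.059, -5.236]] t 25.4833 w 0.05260041084618751
```

Housing_2 shows a difference of 0.101, so it's also a rattler. If so, housing_3 must read about 0, which will check the method.

```bash
python3 -c "
from job import *
place('red',-1)
pick_test(3)"
```

```text
placed z 0.038 df 3.2264781408333056 t 31.0167
grip 0.05284596244541434 96.36579751968384 [ 0.64088371 -0.02232512  0.0354324 ]
level,+20,level,-20,level (moment,Fz): [[0.0064, -5.6234], [-0.524, -5.7152], [-0.0073, -5.6097], [0.4708, -5.7463], [-0.0103, -5.7913]] t 40.875 w 0.052714063029974646
```

Housing_3's level moment stays the same after both tilts (difference 0.003), so it is solid and the method holds. It goes in the green tray.

```bash
python3 -c "
from job import *
place('green',1)
from loc import *
r=vision.read_camera('top');f=r['frame'];K,V=r['intrinsics'],r['view']
for q in rects(masks(f)['lid'],K,V,.053,500):
    if abs(q[1]).max()<900 and q[1][0]>150: print(*q)
s=vision.read_camera('scene')['frame']
cv2.imwrite('pics/end.png',np.vstack([f[60:320,60:540],s[120:320,100:580]])[:,:,::-1])"
```

```text
placed z 0.038 df 8.338373203754301 t 45.45
[487. 355.] [ 189.1 -394.5] [262.9 214.5] 1.0 [ 164.9 -406.4]
[543. 276.] [ 369.5 -557.7] [347.1  43. ] -16.1 [ 364.3 -555.3]
[623. 281.] [ 349.7 -753.5] [401.9  90.3] -3.5 [ 354.2 -759.2]
[214. 204.] [539.1 301.3] [130.3  55.2] -0.2 [538.3 301.4]
[172. 203.] [540.1 411.2] [130.2  55.2] -0.2 [539.1 411.3]
[500. 233.] [ 421.8 -455.4] [364.7 217.9] -25.0 [ 471.5 -447.7]
[199. 146.] [692.7 346. ] [76.6 72.5] 2.4 [692.3 346.5]
[316. 108.] [801.4  35.7] [162.6 101.4] -88.0 [801.2  34.9]
[166. 101.] [826.  430.9] [181.6  92.7] 0.4 [816.4 443.6]
```

View pics/end.png

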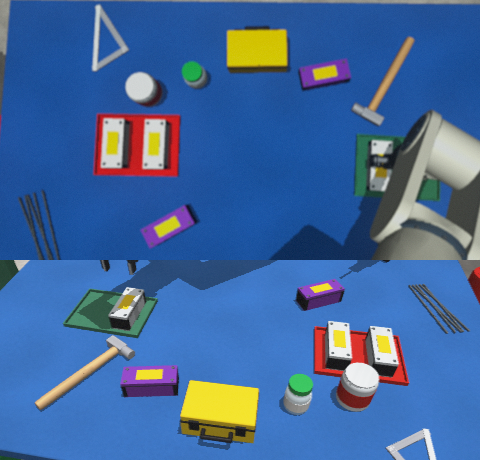

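In the picture, two housings lie flat in the red tray (top view, about (115,143) and (156,143)). One lies flat in the green tray (about (380,165)), and the gripper is clear above it. The bystanders have not moved.

```bash
python3 -c "
from workcell import hand_in
print(hand_in())"
```

```text
the job is handed in; nothing more can be done
None
```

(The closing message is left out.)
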